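Push a brim-full food pan home on the warming plate

ROBOT

A 6-joint arm with a two-finger parallel gripper is mounted at the origin on the work surface. World frame = base frame: x ahead of the robot, y to its left, z up, the work surface at z = 0. Lengths are in m, angles in rad, forces in N, time in s.
With the tool pointing down it reaches from about 0.325 to 0.75 m from the base axis. Payload 7.6 kg.
Tool frame: the origin (TCP) lies midway between the tips of the shut fingers; the grasp point (between the pads) lies 19 mm behind it; z points along the fingers, y is the direction in which the jaws open and shut (so a half turn about z gives the same grasp; the last joint's range is limited). The gripper opens to 85 mm and grips with 20 to 120 N. Pads are 22 mm wide; open, the fingers measure 114 mm over their backs; the gripper's body (76 mm by 85 mm) begins 54 mm behind the grasp point. The pads swing forward as they close: fully open they stand 13 mm farther back than shut.
Start: joints at [1.104, 0.052, 1.401, -0, 1.689, -0.07], TCP at [0.203, 0.484, 0.231] pointing down, gripper open.
Joint ranges: [-2.9, 2.9], [-0.91, 2.17], [0.12, 2.37], [-1.06, 4.2], [0.26, 2.73], [-2.93, 2.93]. Speed limits (rad/s): [2.57, 2.57, 3.01, 3.14, 3.14, 3.14].

INTERFACE

Orientations are given as a rotation vector (axis times angle).
In Python, from cell import ctrl gives the robot as it stands.
- The arm moves only by the shell command python3 -m handwheel 'ROWS' [OPENING] [FORCE]. ROWS is a JSON object of lists of equal length, an entry for each row: "xyz": the shift along the tool's x, y, z in m, a list of three; "turn": the turn about the tool's z in degrees. A call has 1 to 20 rows; each row shifts and turns the pose as measured when the row begins, along the tool's axes as they then stand; what a row does not reach is not made up. A row lasts 1/12 s, in which the tool goes at most 41.7 mm and 7.16 degrees, less where a joint would pass 70% of its speed; a pose out of reach is approached as far as the arm can. A call is refused whole if a number of a shift passes 0.0417 or a number of a turn 7.16, either way. A call with a gripper value outside its range is refused whole. OPENING is the closure, from 0 (fully open) to 1 (shut), set as the call begins (- or left out, the last holds). The fingers move at their own pace and stop on an object; FORCE is the grip in N (left out, the last holds). Time passes only in rows, so rows that do not move let the fingers close. It gives the time, the measured TCP pose, the force and the opening at its end, in the units of the state.
- ctrl.sense(): the state, without advancing time (a new reading comes with each control period).
- ctrl.grab_frame(name): name is "scene" or "top" or "wrist"; returns a dict with "img" (480x640x3 uint8, red, green, blue), "fx", "fy", "cx", "cy" (pixels), "pose" (4x4, takes a point from camera to world coordinates); the wrist camera has in their place "mount" (4x4, takes a point from camera to tool coordinates, whose origin is the TCP and whose axes are the flange's). Camera axes: x right, y down, z forward; pixel columns grow to the right and rows downward; lengths in m; the calibration is good to about 2 mm. A picture is of the moment at which its call begins: read the wrist's pose just before it. There is no depth.
- ctrl.job_done(): hands the job in, once; it reports no verdict.
The state is a dict: "time_s": time; "joint_positions": joint angles; "qvel": joint speeds; "joint_torque": joint torques, N m; "ee_pos": TCP position; "ee_rot": TCP orientation; "force": force on the tool from outside, world axes, zero at the start; "torque": the same for the moment, N m; "width": finger opening in m.
Only numpy, scipy, OpenCV 4.12 (cv2) and the standard library are available. Lean on these libraries where they do the work, as an engineer would, in place of code of your own. Each camera call takes 0.05 s, during which the arm holds its last target.

TASK

The covered steel food pan is hot and brim-full, so do not grip or lift it: push it slowly along the bench with the fingertips, steering clear of the utensil caddy and the socket pillar, until its long side bears firmly and squarely on the back rail of the warming plate. Then slide it along that rail until its end bears firmly on the end rail too, and leave it square in the corner, touching both rails. Press gently, touch neither caddy nor pillar, and do not disturb the tea jar, the tea tin or the bowls.

Things in the scene. Friction and masses are not known exactly. Their poses are not given: they have to be found in the camera images.
- pan_mid (a point): Loose steel food pan, flat lid: its centre, 33 mm up. x across its width, y along its length, z up. The rim is widest, 108 (x) x 176 mm (y), 55 to 65 mm up; body below 88 x 156. Lid top 69 mm, small black bail handle to 90. 0.55 to 1.05 kg; drags on the bench with about 1 to 3 N. Starts right of the plate, its axes within 0.25 rad of the plate's.
- warmer: Warming plate flush in the bench: black glass, steel tube rails on two sides. Origin: inner corner of the rails, bench height. x points squarely into the back rail (away from the robot), y into the end rail (left). The rails' touching faces are x = 0 and y = 0: the pan is home with its centre at x -54, y -88 mm, its length along y. The glass covers x -200 to 0, y -300 to 0 mm.
- back_rail: Back rail, fixed to the plate, same origin and axes: 12 mm steel tube 60 mm up (54 to 66 mm, so it meets the pan's rim) on slim posts; touching face x = 0, from y = 0 to -290 mm. A light rail but rigid: force rises steeply within a millimetre of touching. A firm, gentle bearing is 5 to 9 N on the rail (some 8 to 9 N of push in all, drag included); over 10 N is too much.
- end_rail: End rail, fixed to the plate, same origin and axes: the same rigid tube at the same height, to be borne on as gently; touching face y = 0, from x = 0 to -175 mm.
- caddy: Utensil caddy fixed to the bench: square steel box 80 x 80 mm, 70 mm high, utensil handles up to 108 mm. Origin under its centre. Caddy and pillar stand in two places, either way round: right of the plate at about x -55, y -365 mm in the plate's frame, or before its left corner at about x -250, y +35 mm (within 15 mm).
- pillar: Socket pillar fixed to the bench: round, grey, steel foot 80 mm in diameter, 98 mm high. Origin under its centre. For its place see the caddy.
- jar_mid (a point): Middle (74 mm up) of a loose closed glass tea jar, 68 mm in diameter, 148 mm high.
- tin_mid (a point): Middle (52 mm up) of a loose brass and yellow tea tin, 74 mm in diameter, 105 mm high.
- bowls_mid (a point): Middle (25 mm up) of a loose stack of three steel bowls, 114 mm in diameter, 50 mm high.

How it is judged:
On the way, in this order (a step that is already met when the one before it is completed fails the run):
1. the pan is pressed (over 4 N) with its long side squarely against the back rail (contact force between pan and back_rail above 4 N and x of pan_mid in the frame of warmer above -0.057 m and angle between the x axis of pan_mid and the x axis of warmer, either way round below 0.035 rad), for 0.1 s.
2. still along the back rail, the pan is pressed (over 4 N) with its end against the end rail (contact force between pan and end_rail above 4 N and x of pan_mid in the frame of warmer above -0.057 m and y of pan_mid in the frame of warmer above -0.091 m and angle between the x axis of pan_mid and the x axis of warmer, either way round below 0.035 rad), for 0.1 s.
At the end, for the whole second after the job is handed in: The pan stands flat, at rest and let go in the corner of the warming plate, long side within 2 mm of the back rail, end within 2 mm of the end rail, square to them within 2 degrees (0.035 rad) (x of pan_mid in the frame of warmer above -0.056 m and y of pan_mid in the frame of warmer above -0.09 m and angle between the x axis of pan_mid and the x axis of warmer, either way round below 0.035 rad and height (world z) of pan_mid below 0.036 m and angle between pan_mid's own z axis and vertical below 0.03 rad and linear speed of pan below 0.01 m/s and contact force between the fingers and pan below 0.2 N); the robot touches nothing.
It fails at once if the pan, the robot or anything else touches the caddy or the pillar (over 0.5 N) (contact force between any of caddy, pillar and anything else above 0.5 N).
It fails at once if the pan is pressed on a rail with more than 10 N (contact force between pan and back_rail above 10 N or contact force between pan and end_rail above 10 N).
It fails at once if the pan is gripped or pushed with more than 20 N (contact force between the fingers and pan above 20 N).
It fails at once if the pan is lifted more than 6 mm, tipped more than 0.08 rad or shoved faster than 0.35 m/s (height (world z) of pan_mid above 0.039 m or angle between pan_mid's own z axis and vertical above 0.08 rad or linear speed of pan above 0.35 m/s).
It fails at once if the tea jar, tea tin or bowls are moved more than 10 mm (distance of any of jar_mid, tin_mid, bowls_mid from where it was at the start of the episode above 0.01 m).
It also fails if it takes over 72 s, if anything falls off the work surface, if the arm or the gripper's body presses on something with over 40 N, if the wrist force passes 120 N, or if a joint passes its speed limit or range.

## Working session

There is one attempt and no reset: what is moved stays moved. The work goes in short steps, Python scripts to look and compute and a shell command to move; the robot and the scene stay as the last step left them, time stands still between calls to the robot, and variables do not carry over. Pictures are saved under pics/ and viewed, and the job is handed in when it is done.

```bash
ls; mkdir -p pics; python3 - <<'E'
from cell import ctrl
import cv2,numpy as np
s=ctrl.sense();print({k:np.round(v,3) for k,v in s.items()})
for n in ["scene","top","wrist"]:
    f=ctrl.grab_frame(n);cv2.imwrite(f"pics/{n}0.png",f["img"][:,:,::-1])
    print(n,f["fx"],f["cx"],f["cy"],np.round(f.get("pose",f.get("mount")),4).tolist())
E
```

```text
pics
{'time_s': np.float64(0.0), 'joint_positions': array([ 1.104,  0.053,  1.402, -0.   ,  1.689, -0.07 ]), 'qvel': array([ 0.002,  0.001,  0.001, -0.002,  0.   , -0.001]), 'joint_torque': array([ 0.0000e+00, -3.8167e+01, -3.6019e+01, -0.0000e+00,  6.0000e-03,
        0.0000e+00]), 'ee_pos': array([0.203, 0.484, 0.23 ]), 'ee_rot': array([-6.19e-01, -3.08e+00,  2.00e-03]), 'force': array([-0.22 , -0.562, -0.351]), 'torque': array([-0.008,  0.044, -0.012]), 'width': np.float64(0.086)}
scene 491.70489370944017 317.6993537456457 242.96006547769042 [[0.5983, 0.6701, -0.4393, 1.055], [0.8012, -0.4952, 0.3358, -0.2635], [0.0075, -0.5529, -0.8332, 0.9278], [0.0, 0.0, 0.0, 1.0]]
top 537.3390574614803 327.646602566167 248.25521121818764 [[-0.0084, -0.9902, 0.1393, 0.437], [-1.0, 0.0085, 0.0007, 0.0914], [-0.0019, -0.1393, -0.9902, 1.2438], [0.0, 0.0, 0.0, 1.0]]
wrist 335.99833937031184 321.7080523206651 243.5380839942706 [[-0.0003, -0.9635, -0.2676, 0.0667], [1.0, -0.0002, -0.0002, 0.0], [0.0002, -0.2676, 0.9635, -0.1434], [0.0, 0.0, 0.0, 1.0]]
```

View pics/top0.png

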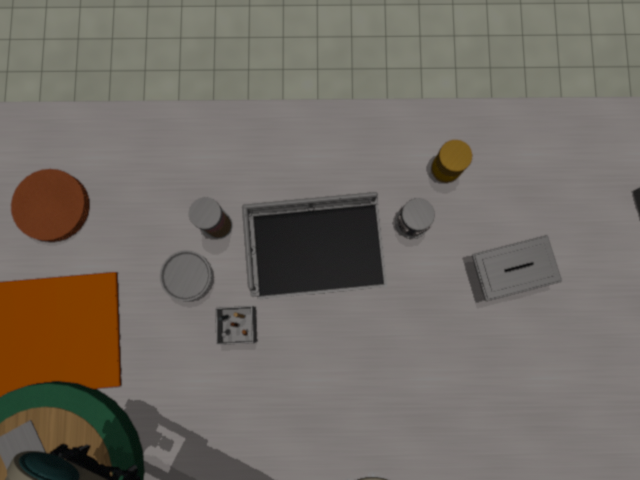

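View pics/scene0.png

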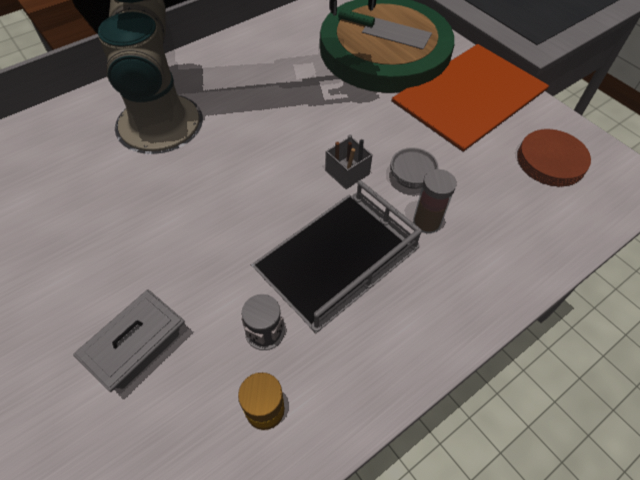

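Top view: plate with corner at about (248,206), caddy at (237,325), pillar at (416,217) just right of the plate, tin at (452,160), pan at (517,268), jar at (208,215), bowls at (187,276). I'll zoom in for the measurements.

```bash
python3 - <<'E'
import cv2
im=cv2.imread("pics/top0.png")
cv2.imwrite("pics/z1.png",cv2.resize(im[180:310,230:400],None,fx=4.6,fy=4.6,interpolation=cv2.INTER_CUBIC))
cv2.imwrite("pics/z2.png",cv2.resize(im[130:310,390:570],None,fx=3.3,fy=3.3,interpolation=cv2.INTER_CUBIC))
E
```

```text
(no output)
```

View pics/z1.png

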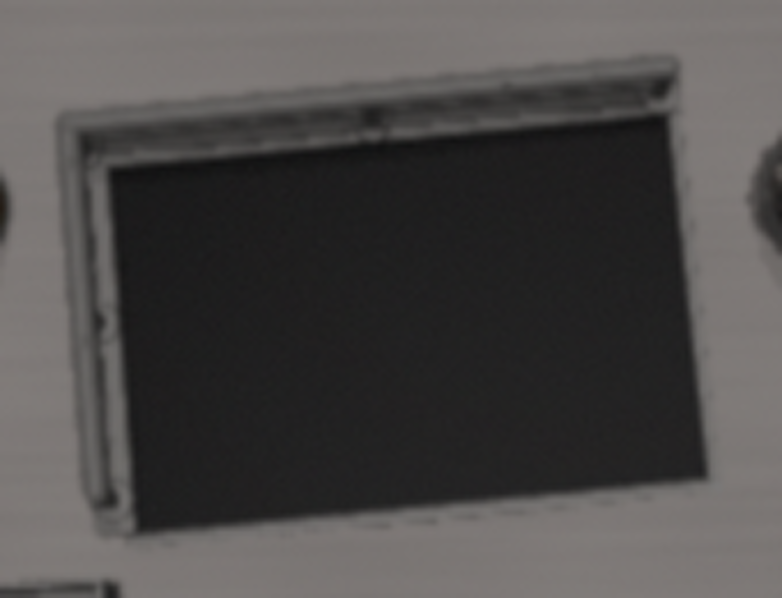

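View pics/z2.png

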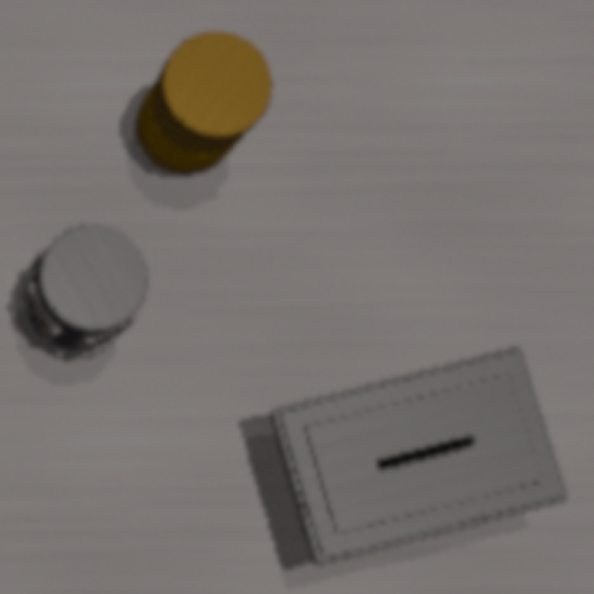

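```bash
cat > h.py <<'E'
import numpy as np
from cell import ctrl
T=dict(fx=537.339,cx=327.6466,cy=248.2552,P=np.array([[-0.0084,-0.9902,0.1393,0.437],[-1.0,0.0085,0.0007,0.0914],[-0.0019,-0.1393,-0.9902,1.2438],[0,0,0,1]]))
def ray(u,v,z,c=T):
    d=c["P"][:3,:3]@np.array([(u-c["cx"])/c["fx"],(v-c["cy"])/c["fx"],1]);o=c["P"][:3,3]
    return o+d*(z-o[2])/d[2]
def proj(p,c=T):
    q=c["P"][:3,:3].T@(np.asarray(p)-c["P"][:3,3]);return c["fx"]*q[:2]/q[2]+[c["cx"],c["cy"]]
def z1(X,Y,z): return ray((X+.5)/4.6-.5+230,(Y+.5)/4.6-.5+180,z)
def z2(X,Y,z): return ray((X+.5)/3.3-.5+390,(Y+.5)/3.3-.5+130,z)
E
python3 - <<'E'
from h import *
np.set_printoptions(precision=4,suppress=True)
g=[z1(*p,0) for p in[(108,168),(668,113),(707,478),(135,530)]]
print(np.array(g)); n=lambda a,b:(np.linalg.norm(a-b),np.arctan2(*(b-a)[:2][::-1]))
for i in range(4):print(n(g[i],g[(i+1)%4]))
print("frame"); g=[z1(*p,0) for p in[(710,480),(130,535)]];print(np.array(g),n(*g))
print("rail top"); 
for p in [(62,115),(678,60),(80,500),(83,135),(680,75),(100,505)]:print(p,z1(*p,.06))
print("pan rim")
g=[z2(*p,.065) for p in[(272,412),(518,347),(567,497),(320,563)]]
print(np.array(g));
for i in range(4):print(n(g[i],g[(i+1)%4]))
print(np.mean(g,axis=0), z2(425,452,.09))
print('pillar',z2(95,278,.098),'tin',z2(217,85,.105))
print('caddy',ray(237,324,.07))
E
```

```text
[[ 0.69    0.2675  0.    ]
 [ 0.7163 -0.0202  0.    ]
 [ 0.5284 -0.0359  0.    ]
 [ 0.5047  0.2519  0.    ]]
(np.float64(0.2888140725284671), np.float64(-1.479724732544484))
(np.float64(0.18853480764468966), np.float64(-3.057833763941926))
(np.float64(0.28876010588254825), np.float64(1.6528664148589145))
(np.float64(0.18593516203200935), np.float64(0.08400981690406836))
frame
[[ 0.5274 -0.0374  0.    ]
 [ 0.5022  0.2543  0.    ]] (np.float64(0.29284286869893833), np.float64(1.6567337661755808))
rail top
(62, 115) [0.7044 0.2818 0.06  ]
(678, 60) [ 0.7293 -0.0202  0.06  ]
(80, 500) [0.516  0.2706 0.06  ]
(83, 135) [0.6943 0.2714 0.06  ]
(680, 75) [ 0.7218 -0.021   0.06  ]
(100, 505) [0.5135 0.261  0.06  ]
pan rim
[[ 0.5861 -0.2269  0.065 ]
 [ 0.6288 -0.3945  0.065 ]
 [ 0.5274 -0.4205  0.065 ]
 [ 0.4851 -0.2541  0.065 ]]
(np.float64(0.17288942929594397), np.float64(-1.321416661734238))
(np.float64(0.10463215620157522), np.float64(-2.8905392985283833))
(np.float64(0.17168658399362435), np.float64(1.8199285135303793))
(np.float64(0.10459859797757096), np.float64(0.2625539538149752))
[ 0.5569 -0.324   0.065 ] [ 0.5558 -0.3189  0.09  ]
pillar [ 0.6719 -0.1056  0.098 ] tin [ 0.8003 -0.1896  0.105 ]
caddy [0.4383 0.2898 0.07  ]
```

```bash
python3 -m handwheel '{"xyz":[[-0.028,-0.028,0],[-0.028,-0.028,0],[-0.028,-0.028,0],[-0.028,-0.028,0],[-0.028,-0.028,0],[-0.028,-0.028,0],[-0.028,-0.028,0],[-0.028,-0.028,0],[-0.028,-0.028,0],[-0.028,-0.028,0],[-0.028,-0.028,0],[-0.028,-0.028,0],[-0.028,-0.028,0],[-0.028,-0.028,0],[-0.028,-0.028,0],[-0.028,-0.028,0]],"turn":[0,0,0,0,0,0,0,0,0,0,0,0,0,0,0,0]}' 0.3
cat >> h.py <<'E'
from scipy.spatial.transform import Rotation as Ro
def yaw():
    R=Ro.from_rotvec(ctrl.sense()["ee_rot"]).as_matrix();return np.arctan2(R[1,0],R[0,0])
def to(p,yw=None):
    s=ctrl.sense();R=Ro.from_rotvec(s["ee_rot"]).as_matrix();y=np.arctan2(R[1,0],R[0,0])
    if yw is None: yw=y
    print("t",round(s["time_s"],2),"pos",s["ee_pos"].round(4),"yaw",round(y,4),"tilt",R[:,2].round(4),"F",s["force"].round(2),"w",round(float(s["width"]),4))
    print("shift tool",(R.T@(np.array(p)-s["ee_pos"])).round(4),"turn deg",round(-np.degrees((yw-y+np.pi)%(2*np.pi)-np.pi),2))
E
python3 - <<'E'
from h import *
to([.59,-.45,.2],1.824)
E
```

```text
time_s: 1.48
ee_pos: [0.4481, -0.1244, 0.227]
ee_rot: [-0.599, -3.083, 0.011]
force: [1.5, 0.6, 0.7]
width: 0.0596
t 1.48 pos [ 0.4481 -0.1244  0.227 ] yaw 2.7576 tilt [-0.0026 -0.0064 -1.    ] F [1.54 0.64 0.71] w 0.0596
shift tool [-0.2535 -0.2486  0.0287] turn deg 53.49
```

```bash
python3 -m handwheel '{"xyz":[[0,0,0],[0,0,0],[0,0,0],[0,0,0],[0,0,0],[0,0,0],[0,0,0],[0,0,0]],"turn":[6.7,6.7,6.7,6.7,6.7,6.7,6.7,6.7]}'
python3 - <<'E'
from h import *
import cv2
to([.59,-.45,.2],1.824)
cv2.imwrite("pics/w1.png",ctrl.grab_frame("wrist")["img"][:,:,::-1])
E
```

```text
time_s: 2.15
ee_pos: [0.4479, -0.1336, 0.2218]
ee_rot: [-1.984, -2.428, 0.018]
force: [-0.6, -0.4, -0.7]
width: 0.0595
t 2.15 pos [ 0.4479 -0.1336  0.2218] yaw 1.7714 tilt [-0.0123 -0.0046 -0.9999] F [-0.55 -0.42 -0.71] w 0.0595
shift tool [-0.3384  0.0765  0.0215] turn deg -3.02
```

View pics/w1.png

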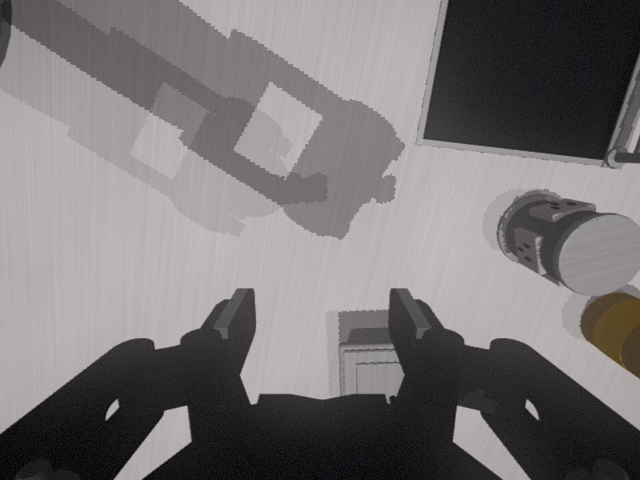

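```bash
cat >> h.py <<'E'
WM=np.array([[-0.0003,-0.9635,-0.2676,0.0667],[1,-0.0002,-0.0002,0],[0.0002,-0.2676,0.9635,-0.1434],[0,0,0,1]])
def wcam(pos,rot):
    P=np.eye(4);P[:3,:3]=Ro.from_rotvec(rot).as_matrix();P[:3,3]=pos
    return dict(fx=335.998,cx=321.708,cy=243.538,P=P@WM)
E
python3 - <<'E'
from h import *
s=ctrl.sense();c=wcam(s["ee_pos"],s["ee_rot"])
for n,u,v,z in [("corner",417,147,0),("front edge far",441,5,0),("right edge",607,166,0),("glass c",426,140,0),("pillar top",603,255,.098),("rail end low",612,160,.06),("pan corner rim",342,347,.065)]:print(n,ray(u,v,z,c).round(4))
E
```

```text
corner [ 0.529  -0.0469  0.    ]
front edge far [0.5169 0.0811 0.    ]
right edge [ 0.7289 -0.0274  0.    ]
glass c [ 0.5363 -0.0384  0.    ]
pillar top [ 0.6769 -0.1058  0.098 ]
rail end low [ 0.683  -0.0284  0.06  ]
pan corner rim [ 0.4902 -0.2535  0.065 ]
```

```bash
python3 -m handwheel '{"xyz":[[-0.035,0.008,0],[-0.035,0.008,0],[-0.035,0.008,0],[-0.035,0.008,0],[-0.035,0.008,0],[-0.035,0.008,0],[-0.035,0.008,0],[-0.035,0.008,0],[-0.03,0.005,0]],"turn":[-3,0,0,0,0,0,0,0,0]}'
python3 - <<'E'
from h import *
to([.587,-.439,.035],1.824)
E
```

```text
time_s: 2.95
ee_pos: [0.5967, -0.4228, 0.2183]
ee_rot: [-1.881, -2.504, 0.015]
force: [0.6, 0.4, 1.1]
width: 0.0599
t 2.95 pos [ 0.5967 -0.4228  0.2183] yaw 1.8532 tilt [-0.0134 -0.0016 -0.9999] F [0.65 0.4  1.09] w 0.0599
shift tool [-0.0133 -0.0114  0.1835] turn deg 1.67
```

```bash
python3 -m handwheel '{"xyz":[[-0.014,-0.0115,0.005],[0,0,0.03],[0,0,0.03],[0,0,0.02],[0,0,0]],"turn":[1.7,0,0,0,0]}'
python3 - <<'E'
from h import *
import cv2
to([.587,-.439,.035],1.824)
cv2.imwrite("pics/w2.png",ctrl.grab_frame("wrist")["img"][:,:,::-1])
cv2.imwrite("pics/t2.png",cv2.resize(ctrl.grab_frame("top")["img"][130:330,390:590,::-1],None,fx=3,fy=3))
E
```

```text
time_s: 3.37
ee_pos: [0.5878, -0.4477, 0.1214]
ee_rot: [-1.904, -2.479, 0.016]
force: [-0.6, 0.5, -1.1]
width: 0.06
t 3.37 pos [ 0.5878 -0.4477  0.1214] yaw 1.8317 tilt [-0.0186  0.0018 -0.9998] F [-0.56  0.55 -1.07] w 0.06
shift tool [0.008  0.003  0.0864] turn deg 0.44
```

View pics/w2.png

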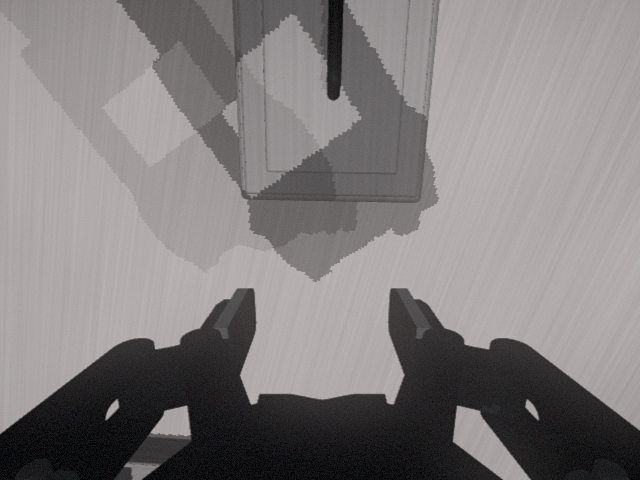

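View pics/t2.png

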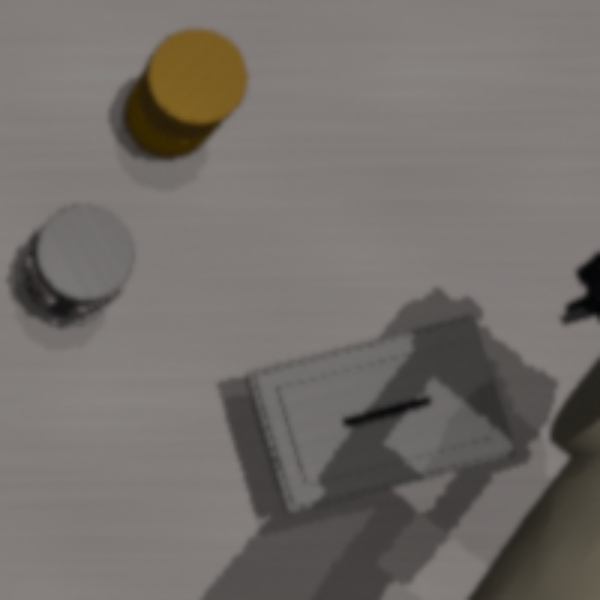

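```bash
python3 - <<'E'
from h import *
s=ctrl.sense();c=wcam(s["ee_pos"],s["ee_rot"])
R=Ro.from_rotvec(s["ee_rot"]).as_matrix()
for n,u,v in [("L",241,197),("R",421,201),("L far",233,0),("Rfar",438,0)]:
    p=ray(u,v,.065,c);print(n,p.round(4),(R.T@(p-s["ee_pos"])).round(4))
E
```

```text
L [ 0.5304 -0.4235  0.065 ] [ 0.0391 -0.0495  0.0625]
R [ 0.6373 -0.3974  0.065 ] [0.0368 0.0605 0.061 ]
L far [ 0.5059 -0.3221  0.065 ] [ 0.1434 -0.047   0.0626]
Rfar [ 0.6106 -0.2948  0.065 ] [0.1428 0.0611 0.0611]
```

```bash
python3 -m handwheel '{"xyz":[[0,0.0055,0],[0,0,0.02],[0,0,0.02],[0,0,0.02],[0,0,0.01],[0,0,0.005],[0,0,0]],"turn":[1.2,0,0,0,0,0,0]}'
python3 - <<'E'
from h import *
to([.584,-.410,.035],1.81)
E
```

```text
time_s: 4.05
ee_pos: [0.6012, -0.4509, 0.071]
ee_rot: [1.918, 2.463, -0.017]
force: [0.1, 0.9, 0.2]
width: 0.0596
t 4.05 pos [ 0.6012 -0.4509  0.071 ] yaw 1.8184 tilt [ 0.0088 -0.0207 -0.9997] F [0.15 0.94 0.17] w 0.0596
shift tool [ 0.0446 -0.0067  0.035 ] turn deg 0.48
```

```bash
python3 -m handwheel '{"xyz":[[0.013,-0.0067,0],[0.008,0,0.01],[0,0,0.015],[0,0,0.01],[0,0,0]],"turn":[0,0,0,0,0]}'
python3 - <<'E'
from h import *
to([.584,-.410,.035],1.81)
E
```

```text
time_s: 4.47
ee_pos: [0.5931, -0.4353, 0.0434]
ee_rot: [1.908, 2.454, -0.018]
force: [-0.5, -0.0, -1.4]
width: 0.0597
t 4.47 pos [ 0.5931 -0.4353  0.0434] yaw 1.8199 tilt [ 0.0192 -0.0293 -0.9994] F [-0.45 -0.04 -1.43] w 0.0597
shift tool [ 0.027  -0.0026  0.0074] turn deg 0.57
```

```bash
python3 -m handwheel '{"xyz":[[0.002,-0.0025,0.008],[0.004,0,0],[0.003,0,0],[0.003,0,0]],"turn":[0.5,0,0,0]}'
python3 - <<'E'
from h import *
import cv2
to([.584,-.410,.035],1.81)
cv2.imwrite("pics/w3.png",ctrl.grab_frame("wrist")["img"][:,:,::-1])
E
```

```text
time_s: 4.8
ee_pos: [0.5878, -0.4254, 0.0344]
ee_rot: [1.92, 2.443, -0.018]
force: [-0.6, -0.4, -0.3]
width: 0.0598
t 4.8 pos [ 0.5878 -0.4254  0.0344] yaw 1.8091 tilt [ 0.0196 -0.03   -0.9994] F [-0.62 -0.37 -0.32] w 0.0598
shift tool [ 0.0158 -0.     -0.0011] turn deg -0.05
```

View pics/w3.png

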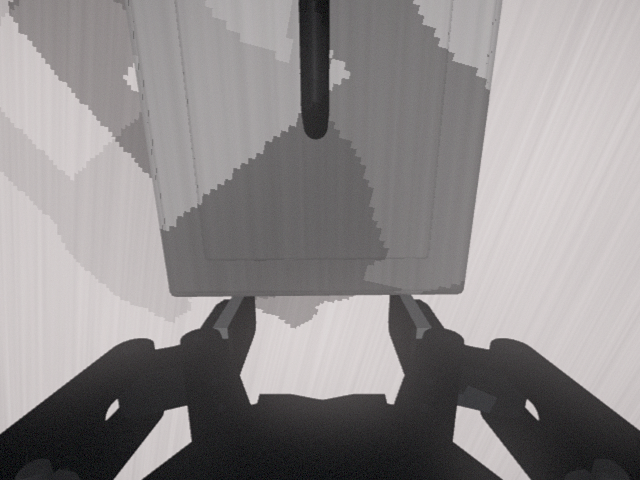

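```bash
python3 -m handwheel '{"xyz":[[0.003,0,0],[0.004,0,0],[0.005,0,0],[0.006,0,0],[0.006,0,0],[0.006,0,0],[0.006,0,0],[0.006,0,0],[0.006,0,0],[0.006,0,0]],"turn":[0,0,0,0,0,0.3,0.3,0.3,0.3,0.3]}'
python3 - <<'E'
from h import *
import cv2
to([.584,-.410,.035],1.656)
cv2.imwrite("pics/w4.png",ctrl.grab_frame("wrist")["img"][:,:,::-1])
E
```

```text
time_s: 5.68
ee_pos: [0.5751, -0.3696, 0.0356]
ee_rot: [1.951, 2.409, -0.02]
force: [0.6, -1.7, 0.4]
width: 0.0597
t 5.68 pos [ 0.5751 -0.3696  0.0356] yaw 1.7801 tilt [ 0.0242 -0.0361 -0.9991] F [ 0.57 -1.68  0.44] w 0.0597
shift tool [-0.0413  0.0003  0.0023] turn deg 7.11
```

View pics/w4.png

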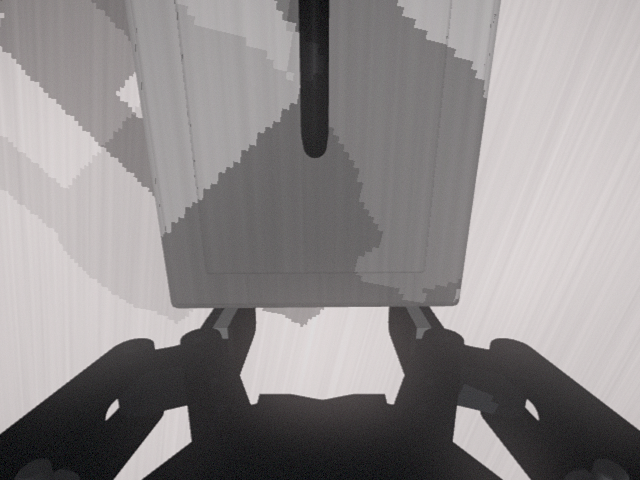

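```bash
python3 -m handwheel '{"xyz":[[0.006,0,0],[0.007,0,0],[0.007,0,0],[0.007,0,0],[0.007,0,0],[0.007,0,0],[0.007,0,0],[0.007,0,0],[0.007,0,0],[0.007,0,0],[0.007,0,0],[0.007,0,0],[0.007,0,0],[0.007,0,0],[0.007,0,0],[0.007,0,0]],"turn":[0.4,0.4,0.4,0.4,0.4,0.4,0.4,0.4,0.4,0.4,0.4,0.4,0.4,0.4,0.4,0.4]}'
python3 - <<'E'
from h import *
import cv2
to([.584,-.410,.035],1.656)
cv2.imwrite("pics/w5.png",ctrl.grab_frame("wrist")["img"][:,:,::-1])
E
```

```text
time_s: 7.07
ee_pos: [0.5565, -0.2481, 0.0315]
ee_rot: [2.095, 2.283, -0.016]
force: [0.1, -2.1, 1.3]
width: 0.0596
t 7.07 pos [ 0.5565 -0.2481  0.0315] yaw 1.6563 tilt [ 0.0247 -0.0367 -0.999 ] F [ 0.05 -2.08  1.25] w 0.0596
shift tool [-0.1637  0.0135  0.0032] turn deg 0.02
```

View pics/w5.png

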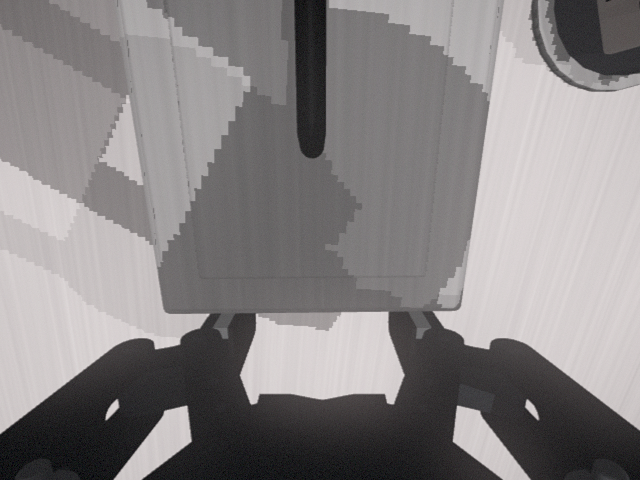

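```bash
cat >> h.py <<'E'
O=np.array([.697,.272]);PY=.085
def pl(p):
    d=np.array(p[:2])-O;c,s=np.cos(PY),np.sin(PY);return np.array([c*d[0]+s*d[1],-s*d[0]+c*d[1]]).round(4)
E
python3 - <<'E'
from h import *
s=ctrl.sense();c=wcam(s["ee_pos"],s["ee_rot"])
print("tcp",pl(s["ee_pos"]))
for n,u,v,z in [("L",163,312,.06),("R",461,308,.06),("L far",116,0,.065),("Rfar",503,0,.065),("foot",545,70,0),("foot",590,92,0),("foot",532,10,0)]:
    p=ray(u,v,z,c);print(n,p.round(4),pl(p))
E
```

```text
tcp [-0.1841 -0.5047]
L [ 0.4964 -0.2416  0.06  ] [-0.2435 -0.4947]
R [ 0.6071 -0.2316  0.06  ] [-0.1323 -0.4942]
L far [ 0.4913 -0.1448  0.065 ] [-0.2403 -0.3979]
Rfar [ 0.5959 -0.135   0.065 ] [-0.1353 -0.397 ]
foot [ 0.6522 -0.1362  0.    ] [-0.0792 -0.4029]
foot [ 0.6767 -0.1435  0.    ] [-0.0555 -0.4123]
foot [ 0.6394 -0.1132  0.    ] [-0.0901 -0.3789]
```

```bash
python3 -m handwheel '{"xyz":[[0.005,0,0],[0.007,0,0],[0.007,0,0],[0.007,0,0],[0.007,0,0],[0.007,0,0],[0.007,0,0],[0.007,0,0],[0.007,0,0],[0.007,0,0],[0.007,0,0],[0.007,0,0],[0.007,0,0],[0.007,0,0],[0.007,0,0],[0.007,0,0],[0.006,0,0],[0.006,0,0]],"turn":[0,0,0,0,0,0,0,0,0,0,0,0,0,0,0,0,0,0]}'
python3 - <<'E'
from h import *
import cv2
to([.584,-.410,.035],1.656)
print(pl(ctrl.sense()["ee_pos"]))
cv2.imwrite("pics/w6.png",ctrl.grab_frame("wrist")["img"][:,:,::-1])
E
```

```text
time_s: 8.62
ee_pos: [0.5447, -0.1126, 0.0263]
ee_rot: [2.095, 2.284, -0.016]
force: [0.2, -3.1, 1.1]
width: 0.0598
t 8.62 pos [ 0.5447 -0.1126  0.0263] yaw 1.6563 tilt [ 0.0243 -0.0361 -0.9991] F [ 0.19 -3.12  1.12] w 0.0598
shift tool [-0.2998  0.0137  0.003 ] turn deg 0.02
[-0.1844 -0.3703]
```

View pics/w6.png

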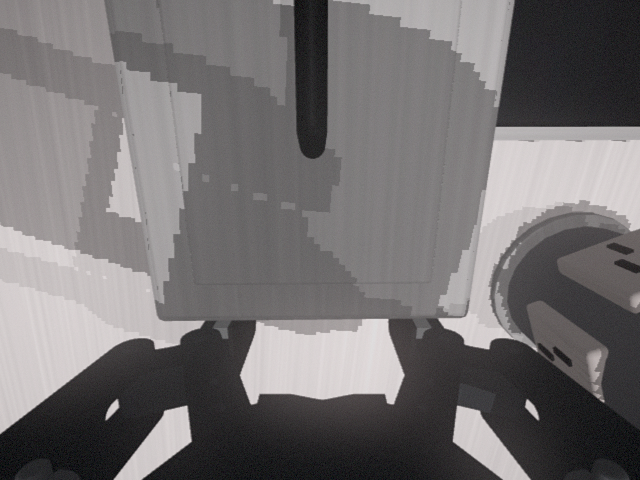

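```bash
python3 -m handwheel '{"xyz":[[0.005,0,-0.001],[0.007,0,-0.0008],[0.007,0,-0.0005],[0.007,0,-0.0005],[0.007,0,-0.0005],[0.007,0,-0.0005],[0.007,0,-0.0005],[0.007,0,-0.0005],[0.007,0,-0.0005],[0.007,0,-0.0005],[0.007,0,-0.0005],[0.007,0,-0.0005],[0.007,0,-0.0005],[0.006,0,-0.0005],[0.004,0,0],[0.002,0,0]],"turn":[0,0,0,0,0,0,0,0,0,0,0,0,0,0,0,0]}'
python3 - <<'E'
from h import *
import cv2
to([.584,-.410,.035],1.656)
print(pl(ctrl.sense()["ee_pos"]))
cv2.imwrite("pics/w7.png",ctrl.grab_frame("wrist")["img"][:,:,::-1])
E
```

```text
time_s: 10.0
ee_pos: [0.5334, 0.001, 0.0295]
ee_rot: [2.096, 2.288, -0.018]
force: [0.8, -1.5, -0.7]
width: 0.06
t 10.0 pos [0.5334 0.001  0.0295] yaw 1.6577 tilt [ 0.0209 -0.0345 -0.9992] F [ 0.84 -1.53 -0.74] w 0.06
shift tool [-0.4138  0.0146  0.0097] turn deg 0.1
[-0.186  -0.2561]
```

View pics/w7.png

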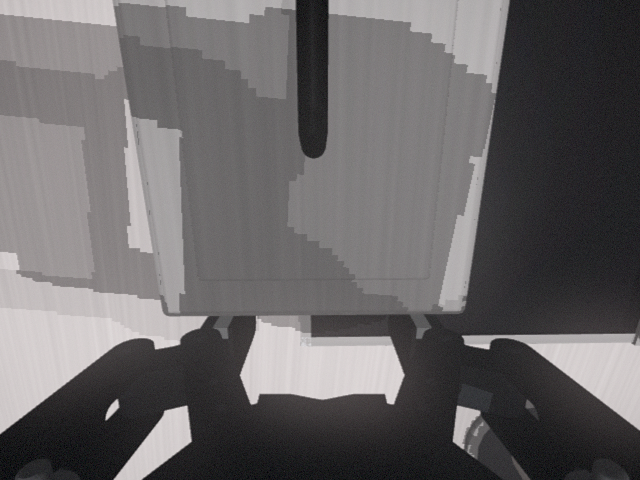

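```bash
python3 -m handwheel '{"xyz":[[-0.006,0,0],[-0.009,0,0],[-0.004,0,-0.01],[0,0,-0.03],[0,0,-0.03],[0,0,-0.03],[0,0,-0.015],[0,0,0]],"turn":[0,0,0,0,0,0,0,0]}'
python3 -m handwheel '{"xyz":[[0,0,0],[0,0,0],[0,0,0],[0,0,0],[0,0,0],[0,0,0],[0,0,0],[0,0,0],[0,0,0],[0,0,0],[0,0,0],[0,0,0],[0,0,0]],"turn":[7,7,7,7,7,7,7,7,7,7,7,7,6]}' 0.0
python3 - <<'E'
from h import *
import cv2
to([.434,.092,.16],.085)
print(pl(ctrl.sense()["ee_pos"]))
cv2.imwrite("pics/t8.png",cv2.resize(ctrl.grab_frame("top")["img"][180:340,200:440,::-1],None,fx=3.3,fy=3.3,interpolation=cv2.INTER_CUBIC))
E
```

```text
time_s: 10.72
ee_pos: [0.5315, -0.0188, 0.1517]
ee_rot: [2.104, 2.287, -0.019]
force: [0.1, -0.7, 0.1]
width: 0.0598
time_s: 11.8
ee_pos: [0.5285, -0.0264, 0.145]
ee_rot: [3.111, 0.064, 0.014]
force: [0.5, -0.4, 0.3]
width: 0.0853
t 11.8 pos [ 0.5285 -0.0264  0.145 ] yaw 0.0413 tilt [ 0.0093 -0.0299 -0.9995] F [ 0.45 -0.44  0.26] w 0.0853
shift tool [-0.0894 -0.1217 -0.0194] turn deg -2.5
[-0.1932 -0.283 ]
```

View pics/t8.png

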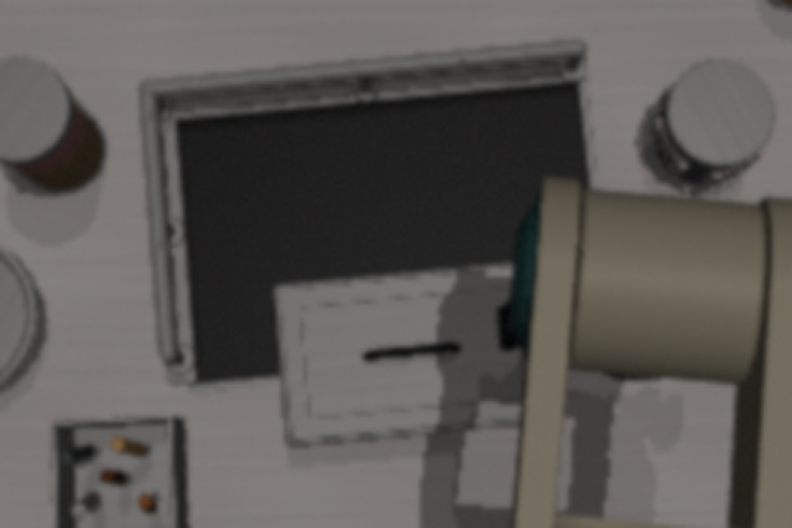

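```bash
python3 -m handwheel '{"xyz":[[-0.018,-0.024,-0.004],[-0.018,-0.024,-0.004],[-0.018,-0.024,0],[-0.018,-0.024,0],[-0.012,-0.016,0],[0,0,0]],"turn":[-2.5,0,0,0,0,0]}'
python3 - <<'E'
from h import *
import cv2
print(pl(ray(324.5,287,.088)), ray(324.5,287,.088))
to([.434,.092,.03],.085)
print(pl(ctrl.sense()["ee_pos"]))
cv2.imwrite("pics/w9.png",ctrl.grab_frame("wrist")["img"][:,:,::-1])
E
```

```text
time_s: 12.35
ee_pos: [0.4316, 0.0795, 0.1442]
ee_rot: [3.109, 0.138, 0.001]
force: [0.5, 0.4, 0.7]
width: 0.0855
[-0.1955 -0.1563] [0.51551931 0.09968375 0.088     ]
t 12.35 pos [0.4316 0.0795 0.1442] yaw 0.0887 tilt [ 0.002  -0.0292 -0.9996] F [0.55 0.42 0.69] w 0.0855
shift tool [ 0.0036 -0.0156  0.1138] turn deg 0.21
[-0.2808 -0.1693]
```

View pics/w9.png

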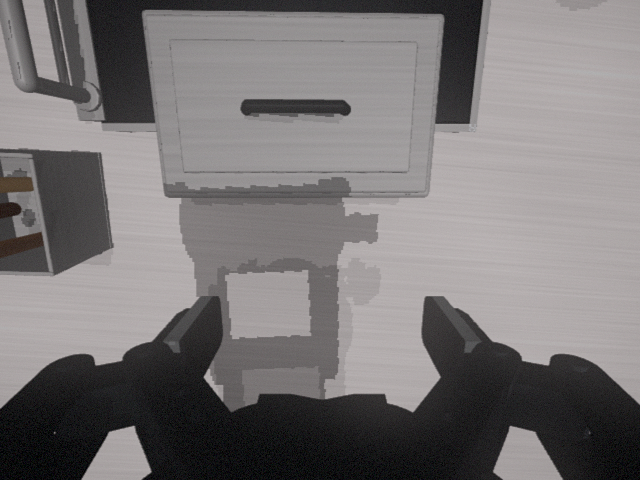

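```bash
python3 - <<'E'
from h import *
s=ctrl.sense();c=wcam(s["ee_pos"],s["ee_rot"]);R=Ro.from_rotvec(s["ee_rot"]).as_matrix()
q={}
for n,u,v,z in [("pl fl",103,129.5,0),("pl fr",475,129,0),("pl right far",490,3,0),("panL",165,196,.06),("panR",428,195,.06),("pan farL",143,12,.065),("pan farR",444,14,.065),("rail bend",22,85,.06)]:
    p=q[n]=ray(u,v,z,c);print(n,p.round(4),pl(p),(R.T@(p-s["ee_pos"])).round(4)[:2])
a=lambda a,b:np.arctan2(-(q[b]-q[a])[0],(q[b]-q[a])[1])
print(a("pl fr","pl fl"),a("panR","panL"),a("pan farR","pan farL"))
E
```

```text
pl fl [0.4998 0.2554 0.    ] [-0.1979  0.0002] [ 0.0827 -0.1745]
pl fr [ 0.5271 -0.044   0.    ] [-0.1961 -0.3005] [0.0835 0.1261]
pl right far [ 0.6165 -0.0365  0.    ] [-0.1064 -0.3005] [0.1732 0.1264]
panL [0.4606 0.1836 0.06  ] [-0.2431 -0.068 ] [ 0.0373 -0.1047]
panR [0.4761 0.007  0.06  ] [-0.2426 -0.2453] [0.0372 0.0725]
pan farL [0.5657 0.1902 0.065 ] [-0.1378 -0.0703] [ 0.1426 -0.1018]
pan farR [0.5817 0.0177 0.065 ] [-0.1365 -0.2436] [0.1433 0.0714]
rail bend [0.5211 0.2667 0.06  ] [-0.1757  0.0096] [ 0.1049 -0.182 ]
0.09098862730012876 0.08795632482763653 0.09242339427592595
```

```bash
sed -i 's/PY=.085/PY=.089/' h.py; python3 -m handwheel '{"xyz":[[0,-0.008,0.01],[0,-0.008,0.02],[0,0,0.025],[0,0,0.025],[0,0,0.02],[0.005,0,0.01],[0.005,0,0.003],[0,0,0]],"turn":[0,0,0,0,0,0,0,0]}'
python3 - <<'E'
from h import *
to([.434,.092,.028],.089)
print(pl(ctrl.sense()["ee_pos"]))
E
```

```text
time_s: 13.07
ee_pos: [0.4446, 0.0893, 0.0209]
ee_rot: [3.108, 0.141, 0.002]
force: [0.6, 0.1, 0.0]
width: 0.0856
t 13.07 pos [0.4446 0.0893 0.0209] yaw 0.0905 tilt [ 0.0024 -0.0301 -0.9995] F [0.61 0.06 0.01] w 0.0856
shift tool [-0.0103 -0.0034 -0.0072] turn deg 0.09
[-0.2677 -0.1595]
```

```bash
python3 -m handwheel '{"xyz":[[0,-0.003,-0.005],[0.003,0,-0.002],[0.004,0,0],[0.005,0,0],[0.006,0,0],[0.006,0,0],[0.006,0,0],[0.006,0,0],[0.006,0,0],[0.006,0,0],[0.006,0,0],[0.006,0,0],[0.006,0,0],[0.006,0,0],[0.005,0,0],[0.004,0,0],[0.002,0,0]],"turn":[0,0,0,0,0,0,0,0,0,0,0,0,0,0,0,0,0]}'
python3 - <<'E'
from h import *
import cv2
to([.434,.092,.028],.089)
print(pl(ctrl.sense()["ee_pos"]))
for i in range(5):
    f=ctrl.grab_frame("wrist")["img"];print(ctrl.sense()["force"].round(2),ctrl.sense()["ee_pos"].round(4))
cv2.imwrite("pics/w10.png",f[:,:,::-1])
E
```

```text
time_s: 14.48
ee_pos: [0.5371, 0.1008, 0.0308]
ee_rot: [3.108, 0.141, 0.003]
force: [-3.2, -0.3, 1.3]
width: 0.0849
t 14.48 pos [0.5371 0.1008 0.0308] yaw 0.0904 tilt [ 0.0035 -0.0299 -0.9995] F [-3.23 -0.25  1.25] w 0.0849
shift tool [-0.1035 -0.0006  0.0027] turn deg 0.08
[-0.1745 -0.1563]
[ 0.11 -0.1  -0.25] [0.5374 0.1008 0.0308]
[ 0.6  -0.01 -1.01] [0.5371 0.1008 0.0309]
[-0.08 -0.39 -0.09] [0.5369 0.1008 0.0309]
[-0.3  -0.34  0.27] [0.5367 0.1008 0.0308]
[-0.92  0.26  0.01] [0.5366 0.1008 0.0309]
```

View pics/w10.png

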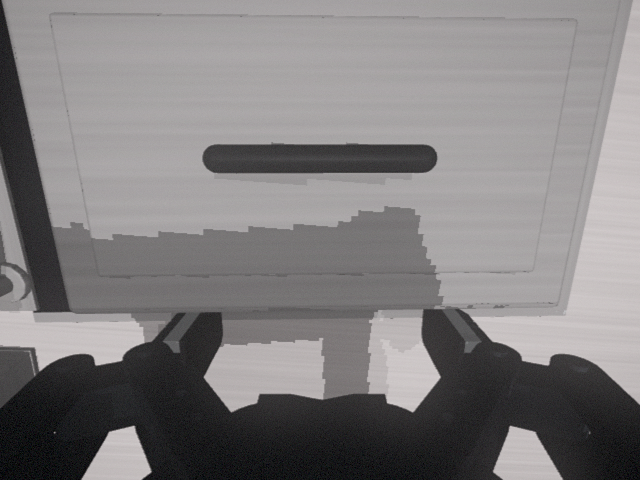

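```bash
python3 -m handwheel '{"xyz":[[0.003,0,0],[0.005,0,0],[0.005,0,0],[0.005,0,0],[0.005,0,0],[0.005,0,0],[0.004,0,0],[0.003,0,0],[0.002,0,0]],"turn":[0,0,0,0,0,0,0,0,0]}'
python3 - <<'E'
from h import *
import cv2
to([.434,.092,.028],.089)
print(pl(ctrl.sense()["ee_pos"]))
f=ctrl.grab_frame("top")["img"]
cv2.imwrite("pics/t11.png",cv2.resize(f[180:340,200:440,::-1],None,fx=3.3,fy=3.3,interpolation=cv2.INTER_CUBIC))
E
```

```text
time_s: 15.48
ee_pos: [0.5759, 0.1044, 0.0306]
ee_rot: [3.108, 0.141, -0.0]
force: [-1.9, 0.5, 1.9]
width: 0.0856
t 15.48 pos [0.5759 0.1044 0.0306] yaw 0.0906 tilt [ 0.0011 -0.0302 -0.9995] F [-1.92  0.52  1.89] w 0.0856
shift tool [-0.1424 -0.0006  0.0028] turn deg 0.09
[-0.1355 -0.1562]
```

View pics/t11.png

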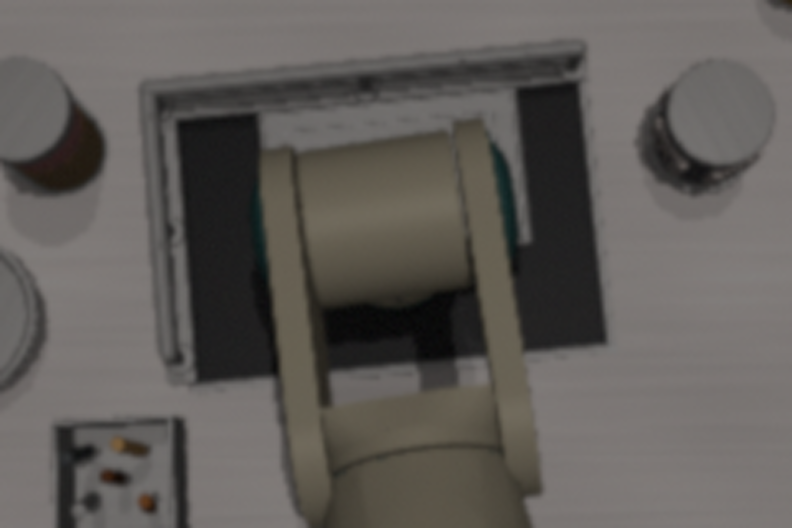

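```bash
python3 -m handwheel '{"xyz":[[0.002,0,0],[0.002,0,0],[0.002,0,0],[0.0015,0,0],[0.0015,0,0],[0.0015,0,0]],"turn":[0,0,0,0,0,0]}'; python3 -c "
from h import *;print(pl(ctrl.sense()['ee_pos']))"
python3 -m handwheel '{"xyz":[[0.0012,0,0],[0.0012,0,0]],"turn":[0,0]}';python3 -m handwheel '{"xyz":[[0.0012,0,0],[0.0012,0,0]],"turn":[0,0]}';  python3 -c "
from h import *;print(pl(ctrl.sense()['ee_pos']))"
```

```text
time_s: 16.03
ee_pos: [0.5871, 0.1054, 0.0305]
ee_rot: [3.108, 0.141, -0.001]
force: [-2.1, -0.5, 0.4]
width: 0.0855
[-0.1243 -0.1561]
time_s: 16.2
ee_pos: [0.5897, 0.1057, 0.0305]
ee_rot: [3.108, 0.141, -0.001]
force: [-2.5, 0.8, 1.4]
width: 0.0856
time_s: 16.37
ee_pos: [0.5923, 0.1059, 0.0305]
ee_rot: [3.108, 0.141, -0.001]
force: [-2.5, -0.4, -0.2]
width: 0.0855
[-0.119  -0.1561]
```

Now millimetre steps, watching the force.

```bash
for i in 1 2; do :; done
python3 -m handwheel '{"xyz":[[0.001,0,0]],"turn":[0]}' | egrep "pos|force"
python3 -m handwheel '{"xyz":[[0.001,0,0]],"turn":[0]}' | egrep "pos|force"
python3 -m handwheel '{"xyz":[[0.001,0,0]],"turn":[0]}' | egrep "pos|force"
python3 - <<'E'
from h import *
import cv2
f=ctrl.grab_frame("top")["img"]
cv2.imwrite("pics/t12.png",cv2.resize(f[180:280,240:390,::-1],None,fx=5,fy=5,interpolation=cv2.INTER_CUBIC))
E
```

```text
ee_pos: [0.5933, 0.106, 0.0304]
force: [-8.5, 0.0, 2.7]
ee_pos: [0.5933, 0.106, 0.0301]
force: [-12.1, -0.9, 4.2]
ee_pos: [0.5932, 0.106, 0.0298]
force: [-8.4, -1.5, 3.5]
```

View pics/t12.png

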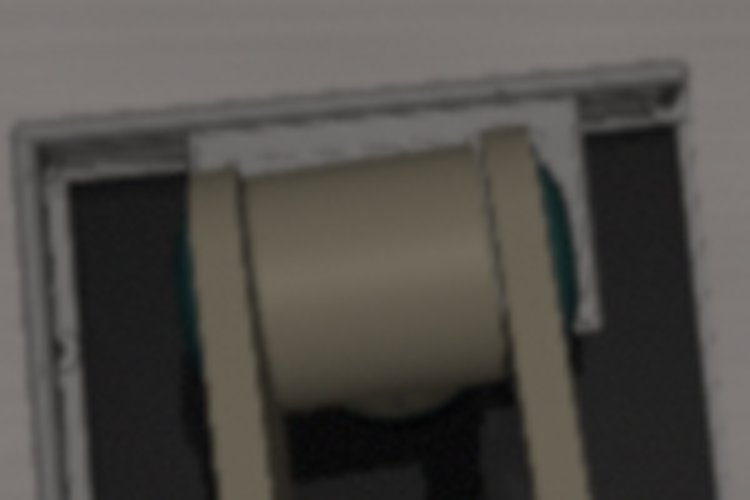

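```bash
python3 - <<'E'
from h import *
import cv2
to([.434,.092,.028],.089)
print(pl(ctrl.sense()["ee_pos"]))
for i in range(4):
    s=ctrl.sense();print(s["time_s"],s["force"].round(2),s["torque"].round(3),s["ee_pos"].round(5));f=ctrl.grab_frame("wrist")["img"]
cv2.imwrite("pics/w13.png",f[:,:,::-1])
E
```

```text
t 16.67 pos [0.5932 0.106  0.0297] yaw 0.0899 tilt [-0.0068 -0.031  -0.9995] F [-8.35 -1.03  2.57] w 0.0851
shift tool [-0.1598 -0.0004  0.0032] turn deg 0.05
[-0.1182 -0.1561]
16.6667 [-8.35 -1.03  2.57] [-0.176  1.208 -0.253] [0.59317 0.10602 0.0297 ]
16.7167 [-8.52 -0.73  2.37] [-0.159  1.093 -0.211] [0.59316 0.10597 0.02968]
16.7667 [-8.13 -1.6   3.2 ] [-0.186  1.074 -0.183] [0.59319 0.10599 0.02972]
16.8167 [-8.09 -1.11  2.66] [-0.177  1.113 -0.219] [0.59319 0.10601 0.02972]
```

View pics/w13.png

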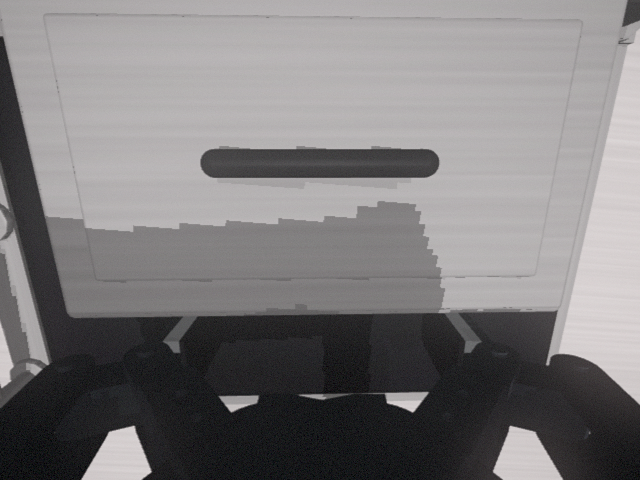

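```bash
python3 - <<'E'
from h import *
import cv2
s=ctrl.sense();c=wcam(s["ee_pos"],s["ee_rot"])
f=cv2.imread("pics/w13.png")
q={}
for n,u,v,z in [("nL",68,317,.06),("nR",560,309,.06),("hL",201,163,.09),("hR",439,163.5,.09),("fL",398-398+234,399,0),("fR",432,393,0),("lidL",45,14,.069),("lidR",582,20,.069),("lidnL",93,281,.069),("lidnR",538,276,.069)]:
    q[n]=ray(u,v,z,c);print(n,q[n].round(4),pl(q[n]))
a=lambda a,b:np.arctan2(-(q[b]-q[a])[0],(q[b]-q[a])[1]).round(4)
print(a("nR","nL"),a("hR","hL"),a("fR","fL"),a("lidR","lidL"),a("lidnR","lidnL"))
cv2.imwrite("pics/w13z.png",cv2.resize(f[260:420],None,fx=1.25,fy=2.5))
E
```

```text
nL [0.5935 0.1994 0.06  ] [-0.1095 -0.0631]
nR [0.6103 0.0181 0.06  ] [-0.1089 -0.2452]
hL [0.6545 0.1421 0.09  ] [-0.0538 -0.1256]
hR [0.6594 0.0854 0.09  ] [-0.054  -0.1825]
fL [0.5089 0.1513 0.    ] [-0.1981 -0.1035]
fR [0.5211 0.03   0.    ] [-0.1967 -0.2254]
lidL [0.6876 0.1886 0.069 ] [-0.0168 -0.0822]
lidR [0.7006 0.0452 0.069 ] [-0.0166 -0.2263]
lidnL [0.6126 0.1834 0.069 ] [-0.092  -0.0808]
lidnR [0.6258 0.0371 0.069 ] [-0.0918 -0.2277]
0.0921 0.0865 0.1005 0.09 0.0899
```

View pics/w13z.png

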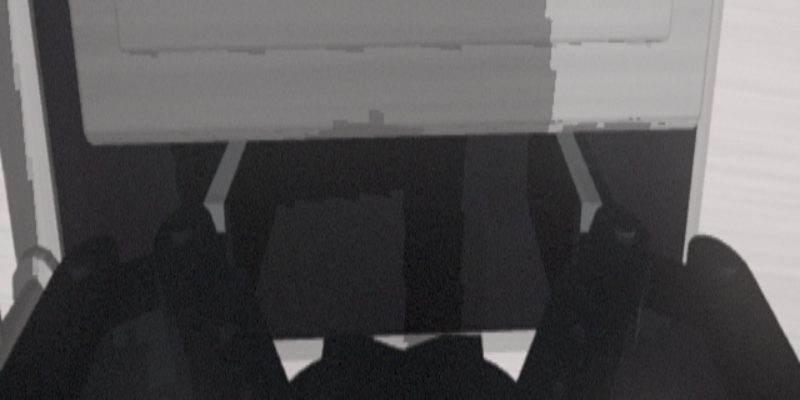

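```bash
python3 -m handwheel '{"xyz":[[-0.004,0,0],[-0.008,0,0],[-0.01,0,0],[-0.005,0,-0.01],[0,0,-0.03],[0,0,-0.03],[0,0,-0.03],[0,0,-0.01],[0,0,0]],"turn":[0,0,0,0,0,0,0,0,0]}'
python3 -m handwheel '{"xyz":[[0,0,0],[0,0,0],[0,0,0],[0,0,0],[0,0,0],[0,0,0],[0,0,0],[0,0,0],[0,0,0],[0,0,0],[0,0,0],[0,0,0],[0,0,0]],"turn":[-7,-7,-7,-7,-7,-7,-7,-7,-7,-7,-7,-7,-6]}' 0.3
python3 - <<'E'
from h import *
to([.667,.0003,.15],1.571+.089)
E
```

```text
time_s: 17.62
ee_pos: [0.5661, 0.1068, 0.1429]
ee_rot: [3.108, 0.14, -0.004]
force: [-0.2, -0.1, 0.5]
width: 0.0853
time_s: 18.7
ee_pos: [0.5628, 0.1057, 0.1222]
ee_rot: [2.065, 2.352, -0.052]
force: [0.2, 0.1, -0.2]
width: 0.0597
t 18.7 pos [0.5628 0.1057 0.1222] yaw 1.7009 tilt [-0.0138 -0.0324 -0.9994] F [ 0.19  0.11 -0.17] w 0.0597
shift tool [-0.1188  0.0892 -0.0258] turn deg 2.35
```

```bash
python3 -m handwheel '{"xyz":[[0,0,-0.025],[-0.02,0.015,-0.01],[-0.02,0.015,0],[-0.02,0.015,0],[-0.02,0.015,0],[-0.02,0.015,0],[-0.01,0.008,0],[0,0,0]],"turn":[2.3,0,0,0,0,0,0,0]}'
python3 - <<'E'
from h import *
import cv2
to([.667,.0003,.15],1.571+.089)
cv2.imwrite("pics/w14.png",ctrl.grab_frame("wrist")["img"][:,:,::-1])
E
```

```text
time_s: 19.37
ee_pos: [0.6571, 0.0013, 0.1436]
ee_rot: [2.107, 2.327, -0.068]
force: [0.0, -0.6, -0.3]
width: 0.0599
t 19.37 pos [0.6571 0.0013 0.1436] yaw 1.6701 tilt [-0.0278 -0.0335 -0.9991] F [ 0.03 -0.62 -0.28] w 0.0599
shift tool [-0.0022  0.0096 -0.0067] turn deg 0.58
```

View pics/w14.png

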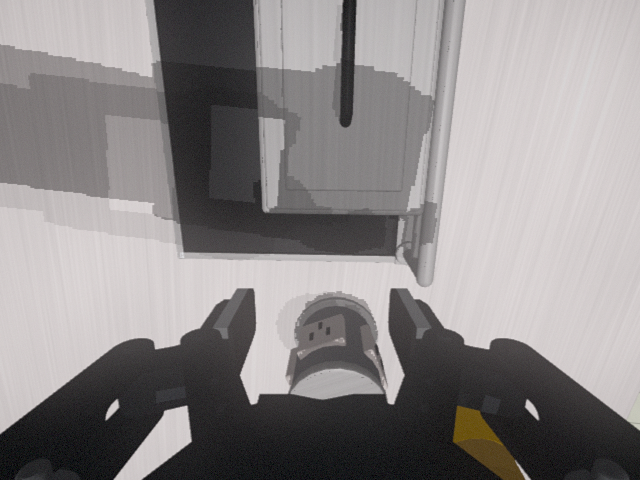

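```bash
python3 - <<'E'
from h import *
s=ctrl.sense();c=wcam(s["ee_pos"],s["ee_rot"]);R=Ro.from_rotvec(s["ee_rot"]).as_matrix()
print(pl(s["ee_pos"]))
for n,u,v,z in [("L",264,212,.06),("R",410,212,.06),("railend",425,285,.055),("railin",418,240,.06),("plfl",182,257,0),("foot near",338,293,0)]:
    p=ray(u,v,z,c);print(n,p.round(4),pl(p),(R.T@(p-s["ee_pos"]))[:2].round(4))
E
```

```text
[-0.0646 -0.2651]
L [0.6119 0.0214 0.06  ] [-0.107  -0.2421] [ 0.026  -0.0395]
R [0.7104 0.0318 0.06  ] [-0.008  -0.2405] [0.0266 0.0595]
railend [ 0.7321 -0.0219  0.055 ] [ 0.0088 -0.2959] [-0.0289  0.0759]
railin [0.7193 0.0129 0.06  ] [-0.0008 -0.26  ] [0.0069 0.0665]
plfl [ 0.528  -0.0421  0.    ] [-0.1963 -0.2979] [-0.027  -0.1273]
foot near [ 0.673  -0.0617  0.    ] [-0.0535 -0.3303] [-0.0609  0.015 ]
```

```bash
python3 -m handwheel '{"xyz":[[0,0,0],[0.001,0,0.015],[0.001,0,0.02],[0.001,0,0.02],[0,0,0.02],[0,0,0.015],[0,0,0.005],[0,0,0]],"turn":[0.5,0,0,0,0,0,0,0]}' 0.53
python3 - <<'E'
from h import *
import cv2
to([.655,.0,.03],1.571+.089)
print(pl(ctrl.sense()["ee_pos"]))
cv2.imwrite("pics/w15.png",ctrl.grab_frame("wrist")["img"][:,:,::-1])
E
```

```text
time_s: 20.08
ee_pos: [0.6482, 0.0102, 0.0417]
ee_rot: [-2.113, -2.322, 0.069]
force: [0.3, 0.0, 0.6]
width: 0.0398
t 20.08 pos [0.6482 0.0102 0.0417] yaw 1.6658 tilt [-0.0307 -0.0316 -0.999 ] F [0.31 0.04 0.56] w 0.0398
shift tool [-0.0104  0.0062  0.0118] turn deg 0.33
[-0.0719 -0.2565]
```

View pics/w15.png

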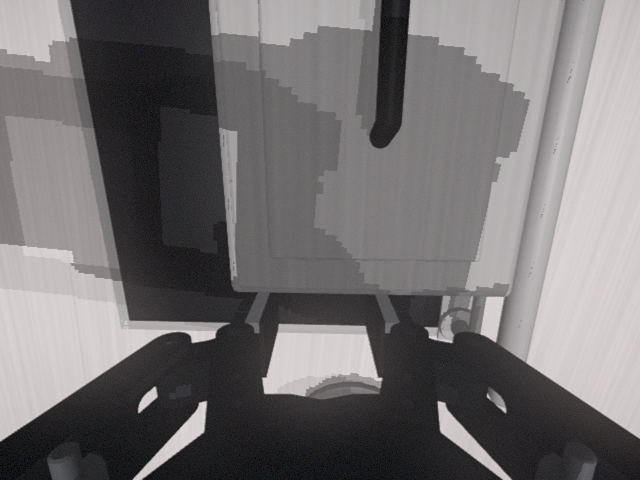

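```bash
python3 -m handwheel '{"xyz":[[-0.001,0.004,0.004],[0,0.003,0.005],[0,0,0],[0,0,0]],"turn":[0,0.3,0,0]}'
python3 - <<'E'
from h import *
to([.655,.0,.03],1.571+.089)
print(pl(ctrl.sense()["ee_pos"]))
E
```

```text
time_s: 20.47
ee_pos: [0.6577, 0.0105, 0.0366]
ee_rot: [2.117, 2.315, -0.062]
force: [0.8, 0.3, 0.4]
width: 0.0402
t 20.47 pos [0.6577 0.0105 0.0366] yaw 1.6606 tilt [-0.0237 -0.0317 -0.9992] F [0.78 0.33 0.39] w 0.0402
shift tool [-0.01   -0.0034  0.007 ] turn deg 0.04
[-0.0624 -0.2569]
```

```bash
python3 -m handwheel '{"xyz":[[0.002,0,0],[0.003,0,0],[0.003,0.0001,0],[0.004,0.0001,0],[0.005,0.0001,0],[0.005,0.0001,0],[0.005,0.0001,0],[0.005,0.0001,0],[0.004,0.0001,0],[0.002,0.0001,0]],"turn":[0,0,0,0,0,0,0,0,0,0]}'
python3 - <<'E'
from h import *
import cv2
to([.655,.0,.03],1.571+.089)
print(pl(ctrl.sense()["ee_pos"]))
cv2.imwrite("pics/w16.png",ctrl.grab_frame("wrist")["img"][:,:,::-1])
E
```

```text
time_s: 21.3
ee_pos: [0.6556, 0.0502, 0.0374]
ee_rot: [2.116, 2.311, -0.063]
force: [-0.7, -2.8, 0.3]
width: 0.0401
t 21.3 pos [0.6556 0.0502 0.0374] yaw 1.659 tilt [-0.0215 -0.0349 -0.9992] F [-0.75 -2.78  0.27] w 0.0401
shift tool [-0.0497 -0.0048  0.0092] turn deg -0.06
[-0.061  -0.2172]
```

View pics/w16.png

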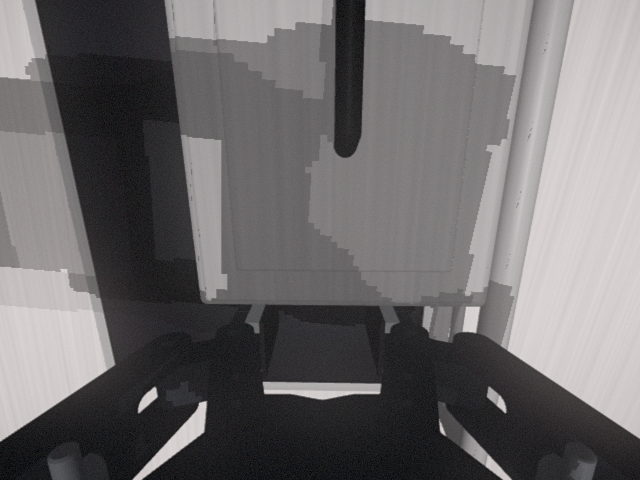

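```bash
python3 - <<'E'
from h import *
import cv2
s=ctrl.sense();c=wcam(s["ee_pos"],s["ee_rot"])
print(pl(s["ee_pos"]))
q={}
for n,u,v,z in [("L",205,303,.06),("R",487,302,.06),("Lf",167,0,.065),("lidL",222-0,170,.069),("hL",345,155,.088),("hf",350,0,.088)]:
    q[n]=ray(u,v,z,c);print(n,q[n].round(4),pl(q[n]))
d=q["R"]-q["L"];print(np.arctan2(d[1],d[0]));d=q["Lf"]-q["L"];print(np.arctan2(-d[0],d[1]))
f=cv2.imread("pics/w16.png");cv2.imwrite("pics/w16z.png",cv2.resize(f[0:340,380:620],None,fx=1.7,fy=1.7,interpolation=cv2.INTER_CUBIC))
E
```

```text
[-0.0609 -0.2169]
L [0.6093 0.0558 0.06  ] [-0.1065 -0.2076]
R [0.7187 0.0672 0.06  ] [ 0.0034 -0.2059]
Lf [0.6017 0.1561 0.065 ] [-0.1052 -0.107 ]
lidL [0.6189 0.1092 0.069 ] [-0.0922 -0.1552]
hL [0.657  0.1181 0.088 ] [-0.0536 -0.1497]
hf [0.6544 0.1525 0.088 ] [-0.0531 -0.1152]
0.10407302189241636
0.07601997122135158
```

View pics/w16z.png

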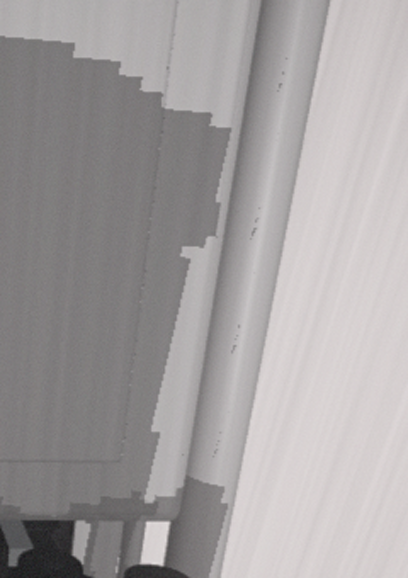

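```bash
python3 -m handwheel '{"xyz":[[0.002,0.0001,0],[0.003,0.0001,0],[0.003,0.0001,0],[0.003,0.0001,0],[0.003,0.0001,0],[0.003,0.0001,0],[0.002,0.0001,0],[0.0015,0.0001,0],[0.0015,0.0001,0]],"turn":[0,0,0,0,0,0,0,0,0]}'
python3 -c "
from h import *;print(pl(ctrl.sense()['ee_pos']))"
```

```text
time_s: 22.1
ee_pos: [0.6545, 0.0741, 0.0367]
ee_rot: [2.116, 2.31, -0.063]
force: [-0.4, -2.4, 0.8]
width: 0.0402
[-0.0599 -0.1933]
```

```bash
python3 -m handwheel '{"xyz":[[0.0012,0.0001,0],[0.001,0.0001,0],[0.0008,0.0001,0]],"turn":[0,0,0]}'|egrep "pos|force"
python3 -m handwheel '{"xyz":[[0.0008,0.0001,0]],"turn":[0]}'|egrep "pos|force"
python3 -c "
from h import *;print(pl(ctrl.sense()['ee_pos']))"
```

```text
ee_pos: [0.6545, 0.0776, 0.0365]
force: [-1.2, -2.5, 0.7]
ee_pos: [0.6546, 0.0784, 0.0365]
force: [0.1, -3.5, 0.6]
[-0.0595 -0.1891]
```

```bash
python3 -m handwheel '{"xyz":[[0.0008,0.0001,0]],"turn":[0]}'|egrep "pos|force"
```

```text
ee_pos: [0.6546, 0.0792, 0.0365]
force: [-0.9, -3.3, 0.8]
```

```bash
python3 -m handwheel '{"xyz":[[0.0008,0.0001,0]],"turn":[0]}'|egrep "pos|force"
```

```text
ee_pos: [0.6546, 0.08, 0.0364]
force: [-0.7, -2.1, 1.1]
```

```bash
python3 -m handwheel '{"xyz":[[0.0008,0.0001,0]],"turn":[0]}'|egrep "pos|force"
```

```text
ee_pos: [0.6546, 0.0808, 0.0363]
force: [-0.7, -3.2, 0.8]
```

```bash
python3 -m handwheel '{"xyz":[[0.0008,0.0001,0]],"turn":[0]}'|egrep "pos|force"
```

```text
ee_pos: [0.6546, 0.0814, 0.0363]
force: [-1.8, -7.1, 1.1]
```

```bash
python3 - <<'E'
from h import *
for i in range(4):
    ctrl.grab_frame("wrist");s=ctrl.sense();print(s["time_s"],s["force"].round(2),s["ee_pos"].round(5))
print(pl(s["ee_pos"]))
E
```

```text
22.8167 [-0.96 -3.91  1.36] [0.65461 0.08134 0.0363 ]
22.8667 [-1.31 -3.33  0.57] [0.65462 0.08134 0.03631]
22.9167 [-0.79 -4.64  1.36] [0.65463 0.08135 0.03631]
22.9667 [-0.75 -3.93  1.01] [0.65462 0.0814  0.03632]
[-0.0592 -0.1861]
```

```bash
python3 -m handwheel '{"xyz":[[0.0008,0.0001,0]],"turn":[0]}'|egrep "pos|force"; python3 - <<'E'
from h import *
for i in range(3):
    ctrl.grab_frame("wrist");s=ctrl.sense();print(s["time_s"],s["force"].round(2),s["ee_pos"].round(5))
E
```

```text
ee_pos: [0.6546, 0.0814, 0.0363]
force: [-2.0, -8.9, 1.9]
23.1 [-2.34 -6.5   1.81] [0.6546  0.08137 0.03631]
23.15 [-0.34 -6.69  0.94] [0.65461 0.08136 0.03629]
23.2 [-2.57 -6.73  1.36] [0.65462 0.08138 0.0363 ]
```

```bash
python3 -m handwheel '{"xyz":[[0.0009,0.0001,0]],"turn":[0]}'|egrep "pos|force"; python3 - <<'E'
from h import *
import cv2
for i in range(4):
    f=ctrl.grab_frame("wrist")["img"];s=ctrl.sense();print(s["time_s"],s["force"].round(2),s["ee_pos"].round(5))
cv2.imwrite("pics/w17.png",f[:,:,::-1]);print(pl(s["ee_pos"]))
E
```

```text
ee_pos: [0.6546, 0.0814, 0.0363]
force: [-2.4, -7.0, 1.1]
23.3333 [-1.01 -6.78  1.35] [0.65461 0.08133 0.0363 ]
23.3833 [-1.86 -7.55  1.79] [0.6546  0.08135 0.03627]
23.4333 [-1.34 -6.48  1.08] [0.65463 0.08136 0.03635]
23.4833 [-1.43 -6.47  0.73] [0.6546  0.08135 0.03631]
[-0.0592 -0.1861]
```

View pics/w17.png

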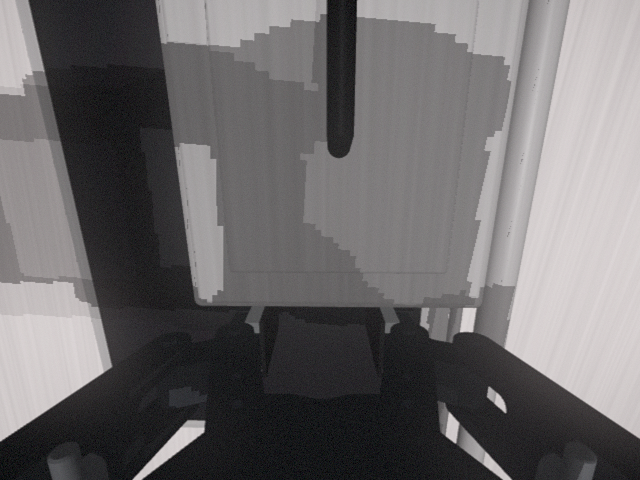

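```bash
python3 -m handwheel '{"xyz":[[0.0011,0.0001,0]],"turn":[0]}'|egrep "pos|force"; python3 - <<'E'
from h import *
for i in range(4):
    f=ctrl.grab_frame("wrist")["img"];s=ctrl.sense();print(s["time_s"],s["force"].round(2),s["ee_pos"].round(5))
c=wcam(s["ee_pos"],s["ee_rot"]);q={}
for n,u,v,z in [("L",196,303,.06),("R",482,304,.06),("Lf",154,0,.065),("h",340,155,.088),("hf",343,0,.088)]:
    q[n]=ray(u,v,z,c);print(n,q[n].round(4),pl(q[n]))
d=q["R"]-q["L"];print(np.arctan2(d[1],d[0]));d=q["Lf"]-q["L"];print(np.arctan2(-d[0],d[1]));d=q["hf"]-q["h"];print(np.arctan2(-d[0],d[1]))
E
```

```text
ee_pos: [0.6546, 0.0813, 0.0364]
force: [-1.4, -8.5, 1.8]
23.6167 [-1.02 -7.99  0.79] [0.6546  0.08129 0.03631]
23.6667 [-1.29 -8.33  2.1 ] [0.65462 0.08131 0.03635]
23.7167 [-2.66 -8.16  1.29] [0.65459 0.0813  0.03631]
23.7667 [-0.37 -7.91  1.36] [0.6546  0.08132 0.0363 ]
L [0.6052 0.087  0.06  ] [-0.1078 -0.1761]
R [0.7154 0.0975 0.06  ] [ 0.0028 -0.1755]
Lf [0.598  0.1864 0.065 ] [-0.1062 -0.0765]
h [0.6549 0.1491 0.088 ] [-0.0529 -0.1187]
hf [0.6521 0.1829 0.088 ] [-0.0526 -0.0848]
0.09438961308836441
0.0728159585403088
0.08104033840592986
```

```bash
python3 -m handwheel '{"xyz":[[-0.003,0,0],[-0.006,0,0],[-0.008,0,0],[-0.006,0,0],[0,0,-0.02],[0,0,-0.03],[0,0,-0.03],[0,0,-0.02],[0,0,0]],"turn":[0,0,0,0,0,0,0,0,0]}'
python3 -m handwheel '{"xyz":[[0,-0.03,-0.01],[0,-0.03,-0.01],[0,-0.03,-0.01],[0,-0.03,0],[0,-0.03,0],[0,-0.03,0],[0,-0.02,0],[0,0,0],[0,0,0]],"turn":[0,0,0,0,0,0,0,0,0]}'
python3 - <<'E'
from h import *
import cv2
to([.655,.0,.03],1.571+.089)
f=ctrl.grab_frame("top")["img"]
cv2.imwrite("pics/t18.png",cv2.resize(f[180:310,230:400,::-1],None,fx=4.6,fy=4.6,interpolation=cv2.INTER_CUBIC))
cv2.imwrite("pics/t18f.png",f[:,:,::-1])
cv2.imwrite("pics/w18.png",ctrl.grab_frame("wrist")["img"][:,:,::-1])
E
```

```text
time_s: 24.52
ee_pos: [0.6579, 0.0604, 0.1377]
ee_rot: [2.122, 2.312, -0.069]
force: [0.6, 0.3, 1.2]
width: 0.0397
time_s: 25.27
ee_pos: [0.4491, 0.0421, 0.1625]
ee_rot: [-2.118, -2.307, 0.078]
force: [-0.2, 0.1, -0.6]
width: 0.04
t 25.27 pos [0.4491 0.0421 0.1625] yaw 1.6564 tilt [-0.04   -0.0308 -0.9987] F [-0.23  0.15 -0.63] w 0.04
shift tool [-0.0559  0.2071  0.1254] turn deg -0.21
```

View pics/t18.png

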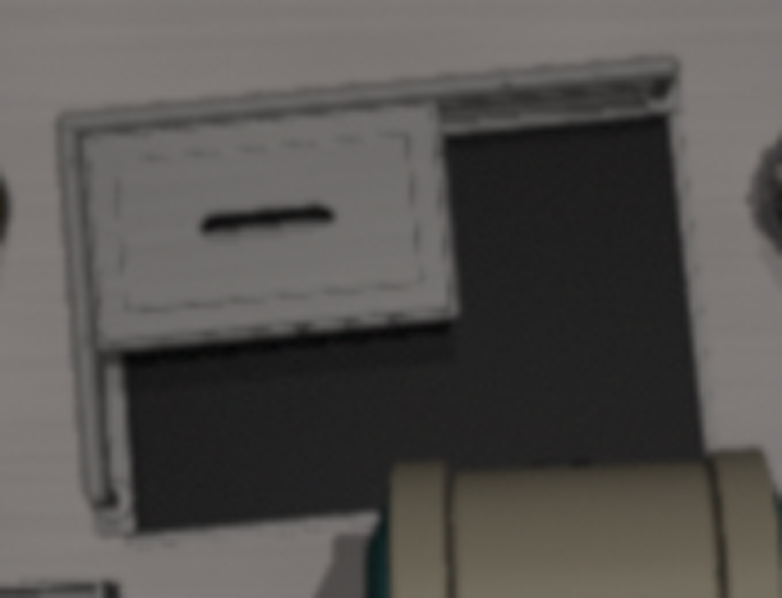

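View pics/w18.png

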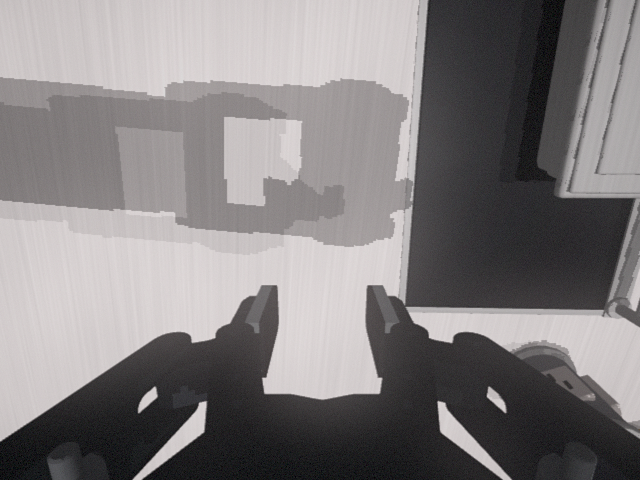

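View pics/t18f.png

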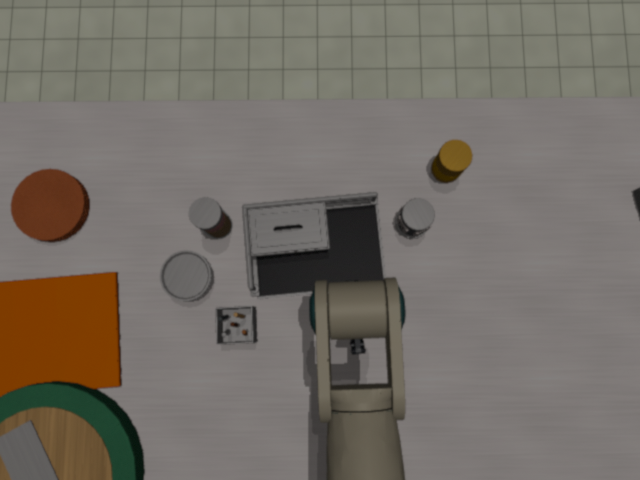

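```bash
python3 - <<'E'
import cv2
f=cv2.imread("pics/t18f.png")[188:264,240:334]
f=cv2.convertScaleAbs(f,alpha=1.6)
cv2.imwrite("pics/t18z.png",cv2.resize(f,None,fx=7.8,fy=7.8,interpolation=cv2.INTER_CUBIC))
E
```

```text
(no output)
```

View pics/t18z.png

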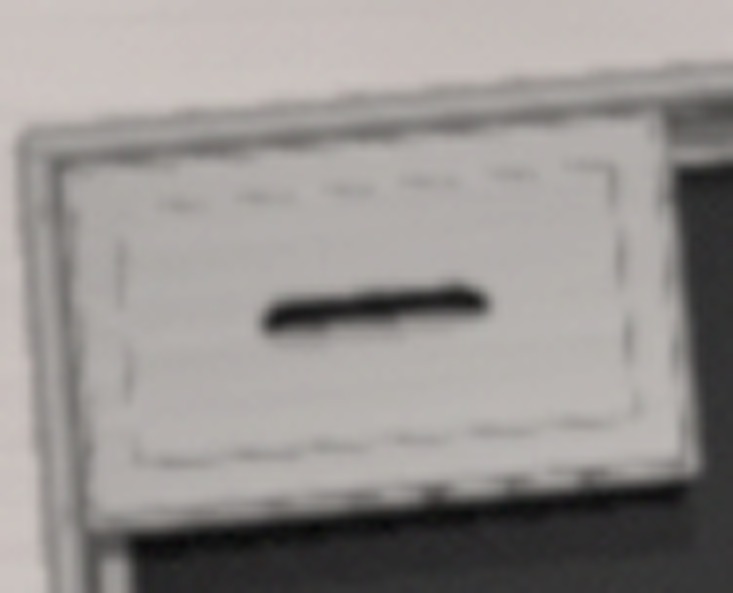

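```bash
python3 -m handwheel '{"xyz":[[0,0.02,-0.01],[0,0.03,-0.01],[0,0.035,-0.01],[0,0.035,-0.01],[0.01,0.035,-0.01],[0.015,0.03,0],[0.01,0.02,0],[0,0,0],[0,0,0]],"turn":[0,0,0,0,0,0,0,0,0]}'
python3 - <<'E'
from h import *
import cv2
s=ctrl.sense();to([.655,.0,.03],1.66);print(pl(s["ee_pos"]),s["ee_pos"].tolist(),s["ee_rot"].tolist())
cv2.imwrite("pics/w19.png",ctrl.grab_frame("wrist")["img"][:,:,::-1])
E
```

```text
time_s: 26.12
ee_pos: [0.6675, 0.0978, 0.1916]
ee_rot: [-2.116, -2.301, 0.086]
force: [-0.4, 0.1, -0.1]
width: 0.0405
t 26.12 pos [0.6675 0.0978 0.1916] yaw 1.6552 tilt [-0.0482 -0.0305 -0.9984] F [-0.36  0.07 -0.1 ] w 0.0405
shift tool [-0.0921 -0.0124  0.165 ] turn deg -0.28
[-0.0448 -0.1709] [0.6675297655289416, 0.0977955078731903, 0.19163685369873856] [-2.1157088729221676, -2.30063252610458, 0.0861906933277113]
```

View pics/w19.png

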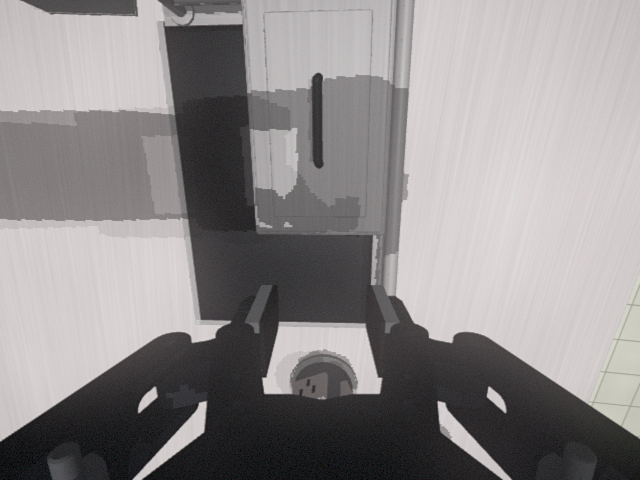

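```bash
python3 - <<'E'
import cv2
f=cv2.imread("pics/w19.png");f=f[0:250,350:430]
a=cv2.resize(f[:125],None,fx=4.6,fy=4.6,interpolation=cv2.INTER_CUBIC);b=cv2.resize(f[125:],None,fx=4.6,fy=4.6,interpolation=cv2.INTER_CUBIC)
cv2.imwrite("pics/w19z.png",cv2.hconcat([a,b]))
from h import *
c=wcam([0.6675297655289416, 0.0977955078731903, 0.19163685369873856],[-2.1157088729221676, -2.30063252610458, 0.0861906933277113]);q={}
for n,u,v,z in [("h",319.5,164,.088),("hf",317.5,77,.088),("L",256,232,.063),("R",383,233,.063),("Lf",243,5,.065),("lid1",264,12,.069),("lid2",275,215,.069),("fl",200,322,0),("fl2",164,28,0)]:
    q[n]=ray(u,v,z,c);print(n,pl(q[n]))
def an(a,b):
    d=q[b]-q[a];print(a,b,np.arctan2(-d[0],d[1]).round(4))
an("h","hf");an("L","Lf");an("lid2","lid1");an("fl","fl2");print((q["h"]+q["hf"])/2, pl((q["h"]+q["hf"])/2))
E
```

```text
h [-0.0514 -0.1163]
hf [-0.0522 -0.0601]
L [-0.1068 -0.1736]
R [-0.0007 -0.1737]
Lf [-0.1049 -0.0102]
lid1 [-0.0897 -0.016 ]
lid2 [-0.0888 -0.1576]
fl [-0.1945 -0.2975]
fl2 [-0.1935 -0.0041]
h hf 0.1045
L Lf 0.0777
lid2 lid1 0.0953
fl fl2 0.0854
[0.65323441 0.17954976 0.088     ] [-0.0518 -0.0882]
```

View pics/w19z.png

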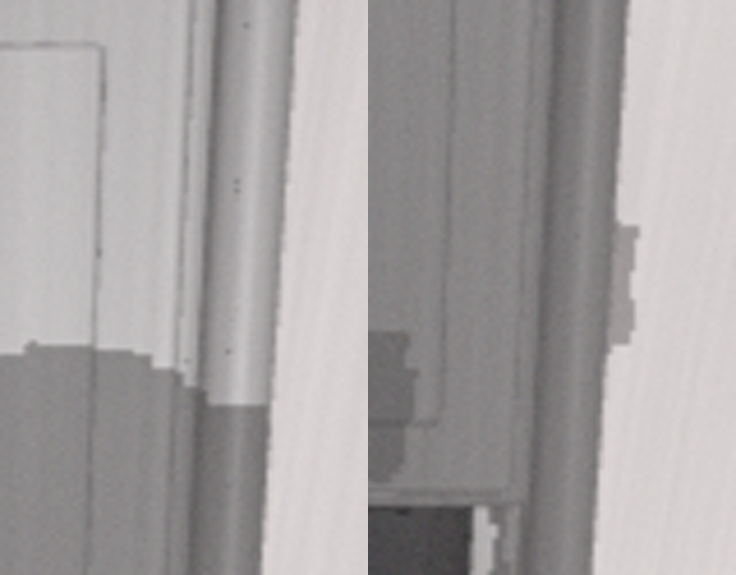

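```bash
python3 -c "
from cell import ctrl
s=ctrl.sense();print(s['time_s'],s['qvel'].round(3),s['force'].round(2));ctrl.job_done()"
```

```text
26.1667 [-0.01  -0.052  0.053 -0.001  0.004 -0.001] [ 0.36 -0.12 -1.69]
the job is handed in; nothing more can be done
```

The pan is in the corner of the warming plate, touching both rails, and I handed the job in at 26.2 s of the 72 s allowed. `job_done()` reports no verdict, so the result below rests on my own readings.

**What I did:** I pushed the pan by its right end with two fingertips, past the pillar with about 40 mm to spare. I then pushed it on its long side until it bore on the back rail, and slid it along that rail until its end bore on the end rail. The fingers backed away before I lifted them.

**Last checks:**
- **Position:** the last wrist picture puts the pan centre at about x −52, y −88 mm in the plate's frame, against a home of −54, −88. That is within the 2 mm calibration. The close-up shows no gap at the back rail.
- **Squareness:** readings of the pan's angle in that picture ran from 0.078 to 0.105 rad, against 0.085 to 0.09 for the plate. All are within the 0.035 rad limit, but they scatter.
- **Surroundings:** the jar, tin, bowls, caddy and pillar look unmoved in the final top view.
- **Forces:** the steady push was about 8.3 N at the back rail and 8.1 N at the end rail.

**Doubts:**
- One reading at the back rail peaked at 12.1 N of push. Less about 2.5 N of drag, that leaves about 9.6 N on the rail, close to the 10 N limit. I took two more millimetre steps there after the first touch read 8.5 N.
- The force on the rails was only inferred from the wrist, never measured directly.

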